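# Stand the toppled ground-station antenna back up

### The job

Two bench antennas have been knocked over. Stand the taller one, the one with the thick black sleeve, upright on its square foot right where the foot lies now: swing its top end up while the foot stays down on the bench, do not lift it off and carry it. Let go of it, and leave the shorter antenna lying as it is.

Things in the scene. Friction and masses are not known exactly. Their poses are not given: they have to be found in the camera images.
- tall_sleeve (a point): Centre of the black plastic sleeve (20 mm in diameter, 70 mm long) at the top end of the taller antenna: the place to grip. It starts level, this point 25 mm above the bench, 145 mm from the foot's underside and 35 mm from the top end. Below the sleeve come a thin 10 mm steel rod and the foot, all on one axis. x runs along the antenna from foot to top; z points up while it lies.
- tall_foot (a point): Centre of the underside (the face it stands on) of the taller antenna's grey painted foot block, 50 x 50 mm, 30 mm thick. That face starts vertical, this point 25 mm up; the pivot is its lower edge, straight below. x as for the sleeve. Antenna: 180 mm long, 0.15 to 0.31 kg, centre of mass 24 mm from this face, so raised past 45 degrees it rights itself.
- short_mid (a point): Middle of the shorter antenna, to be left alone: 110 mm long, the same 50 x 50 x 30 mm grey foot, a bare 10 mm steel rod and a small black cap of 14 mm diameter; it lies on the side of its foot, axis level 25 mm above the bench. The point is on the axis, 55 mm from the foot's underside; x runs from foot to top.
There are look-alikes about, which are no part of the job. Leave any green or yellow look-alike of the part that bears tall_sleeve alone.

How it is judged:
At the end, for the whole second after the job is handed in: The taller antenna stands on its foot on the bench, upright within 10 degrees, the centre of its foot's underside at most 90 mm from where that point was at the start (the pivoting itself moves it 35 mm); the shorter antenna still lies within 30 mm of its starting place (angle between tall_foot's own x axis and vertical below 0.17 rad and height (world z) of tall_foot below 0.008 m and distance of tall_foot from where it was at the start of the episode below 0.09 m and height (world z) of short_mid below 0.04 m and distance of short_mid from where it was at the start of the episode below 0.03 m); the robot touches nothing.
It fails at once if the taller antenna's foot is lifted off the bench (its underside's centre more than 60 mm above the bench) (height (world z) of tall_foot above 0.06 m).
It fails at once if the shorter antenna is pushed or lifted more than 30 mm (distance of short_mid from where it was at the start of the episode above 0.03 m).
It also fails if it takes over 37 s, if anything falls off the work surface, if the arm or the gripper's body presses on something with over 40 N, if the wrist force passes 120 N, or if a joint passes its speed limit or range.

### The arm

A 6-joint arm with a two-finger parallel gripper is mounted at the origin on the work surface. World frame = base frame: x ahead of the robot, y to its left, z up, the work surface at z = 0. Lengths are in m, angles in rad, forces in N, time in s.
With the tool pointing down it reaches from about 0.3 to 0.75 m from the base axis. Payload 8.5 kg.
Tool frame: the origin (TCP) lies at the very end of the fingers, on their centre line; the grasp point (between the pads) lies 19 mm behind it; z points along the fingers, y is the direction in which the jaws open and shut (so a half turn about z gives the same grasp; the last joint's range is limited). The gripper opens to 85 mm and grips with 20 to 120 N. Pads are 22 mm wide; open, the fingers measure 114 mm over their backs; the gripper's body (76 mm by 85 mm) begins 54 mm behind the grasp point. The pads swing forward as they close: fully open they stand 13 mm farther back than shut.
Start: joints at [-1.524, 0.381, 1.297, -0, 1.464, -0.215], TCP at [0.142, -0.531, 0.231] pointing down, gripper open.
Joint ranges: [-3.11, 3.11], [-0.89, 2.33], [0.22, 2.48], [-1.42, 4.56], [0.17, 2.85], [-2.88, 2.88]. Speed limits (rad/s): [2.39, 2.39, 3.14, 3.14, 3.14, 3.14].

### API

Orientations are given as a 3x3 rotation matrix whose columns are the frame's x, y, z axes.
In Python, from plant import arm, command_gripper, planner, state, viewer, finder gives the robot as it stands. Calls block until the motion is done:
- arm.goto(position, orientation): joint-space move of the TCP to a pose.
- arm.move_l(position, feed=0.15, attitude=None): straight line of the TCP; attitude=None keeps the orientation; feed is the mean speed in m/s.
- arm.movej(angles): joint-space move.
- command_gripper(opening, grasp_force=None): finger opening in m; grasp_force is the grip in N (None keeps the last); returns when the fingers have stopped.
- arm.hold(seconds).
- planner.solve_ik(position, orientation): joint angles nearest the present ones, or None.
- state(): the state.
- viewer.snapshot(name): name is "scene" or "top" or "wrist"; returns a dict with "pixels" (400x640x3 uint8, red, green, blue), "range_z" (400x640 float32, m along the optical axis (not along the pixel's ray), 0 where there is no reading), "mtx" (3x3 intrinsics, pixels), "distortion" ([k1, k2, p1, p2, k3] as OpenCV has them; the pictures are not rectified), "pose" (4x4, takes a point from camera to world coordinates). Camera axes: x right, y up, looking along -z (the intrinsics and any distortion apply to the point x, -y, -z); pixel columns grow to the right and rows downward; lengths in m; the calibration is good to about 2 mm. A picture is of the moment at which its call begins.
A pose or a line that the arm cannot do raises arm.IKError and nothing moves.
- arm.finish_job(): hands the job in, once; it reports no verdict.
Trained networks look in a picture, given as the dict that the camera call returned (one of the last four; its "shot" number tells which), for a name from the list of things; names that differ only in an ending like _2 or _b are one class to them, and where a whole thing is asked for, a point or a joint stands for the part that bears it (a point fixed in the world has none). Each returns a list of dicts, best first, with "conf" (0 to 1); they miss things now and then, are a little off and sometimes report something else, mostly with a low value. They report only what shows in the picture. A call takes as long as a camera call. They do not tell look-alikes from the thing itself.
- finder.find_in(label, picture): "location" ([row, column] in pixels, amid what is visible of it).
- finder.cut_out(label, picture): "region" (400x640 bool, what is visible of it) and "location" ([row, column] in pixels, amid what is visible of it).
The state is a dict: "time_s": time; "joints": joint angles; "qd": joint speeds; "tau": joint torques, N m; "tcp_pos": TCP position; "orientation": TCP orientation; "force": force on the tool from outside, world axes, zero at the start; "wrist_torque": the same for the moment, N m; "gripper_width": finger opening in m.
Only numpy, scipy, OpenCV 4.12 (cv2) and the standard library are available. Lean on these libraries where they do the work, as an engineer would, in place of code of your own. Each camera call takes 0.05 s, during which the arm holds its last target. There are 200 camera calls.

## Working session

There is one attempt and no reset: what is moved stays moved. The work goes in short steps, each a Python script; the robot and the scene stay as the last script left them, time stands still between calls to the robot, and variables do not carry over. Pictures are saved under pics/ and viewed, about 8 in all and at most 12, crops included, and the job is handed in when it is done.

```bash
mkdir -p pics
cat > h.py <<'E'
import numpy as np, cv2
from plant import arm, command_gripper, planner, state, viewer, finder
def save(s,n,crop=None,scale=1):
    im=cv2.cvtColor(s["pixels"],cv2.COLOR_RGB2BGR)
    if crop: r0,r1,c0,c1=crop; im=im[r0:r1,c0:c1]
    cv2.imwrite("pics/"+n,cv2.resize(im,None,fx=scale,fy=scale,interpolation=cv2.INTER_CUBIC))
def world(s,rc):
    """pixel (row,col) array -> world points by depth"""
    rc=np.atleast_2d(np.array(rc,float)); d=s["range_z"][rc[:,0].round().astype(int),rc[:,1].round().astype(int)]
    u=cv2.undistortPoints(rc[:,None,::-1].copy(),np.array(s["mtx"]),np.array(s["distortion"]))[:,0]
    p=np.c_[u[:,0]*d,-u[:,1]*d,-d]; T=np.array(s["pose"])
    w=p@T[:3,:3].T+T[:3,3]; w[d==0]=np.nan
    return w
E
python3 - <<'E'
from h import *
for v in("scene","top"):
    s=viewer.snapshot(v); save(s,v+"0.png")
    for l in("tall_sleeve","tall_foot","short_mid"):
        for f in finder.find_in(l,s): print(v,l,np.round(f["location"]),round(f["conf"],2),world(s,f["location"]).round(3))
E
```

```text
scene tall_sleeve [216. 163.] 0.85 [[ 0.324 -0.409  0.049]]
scene tall_sleeve [299. 210.] 0.68 [[ 0.564 -0.386  0.033]]
scene tall_sleeve [224. 273.] 0.57 [[ 0.46  -0.197  0.029]]
scene tall_foot [212. 164.] 0.92 [[ 0.313 -0.404  0.049]]
scene tall_foot [296. 214.] 0.74 [[ 0.561 -0.377  0.032]]
scene tall_foot [226. 275.] 0.67 [[ 0.461 -0.193  0.021]]
scene short_mid [166. 398.] 0.9 [[0.468 0.156 0.038]]
top tall_sleeve [180. 422.] 0.86 [[ 0.559 -0.383  0.026]]
top tall_sleeve [213. 351.] 0.68 [[ 0.463 -0.176  0.   ]]
top tall_sleeve [265. 430.] 0.65 [[ 0.313 -0.398  0.047]]
top tall_foot [269. 429.] 0.87 [[ 0.301 -0.393  0.05 ]]
top tall_foot [215. 356.] 0.59 [[ 0.452 -0.187  0.039]]
top tall_foot [182. 421.] 0.57 [[ 0.559 -0.385  0.001]]
top short_mid [212. 231.] 0.89 [[0.457 0.172 0.048]]
```

View pics/scene0.png

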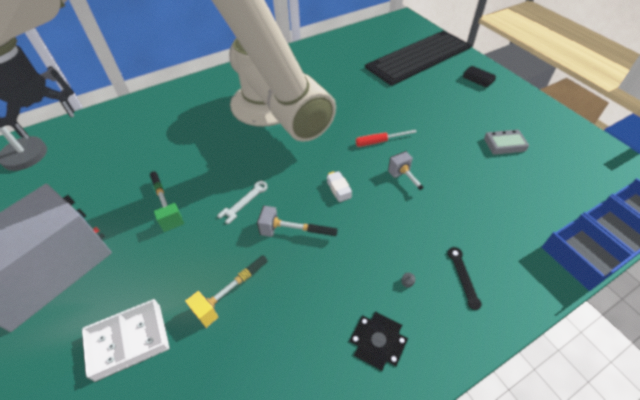

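View pics/top0.png

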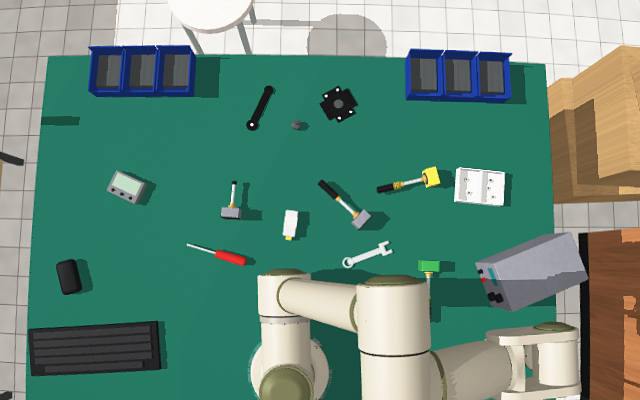

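Candidates for tall_sleeve in the scene view are the green-footed one (216,163), the yellow-footed one (299,210) and the grey-footed one (224,273). In the top view the grey one has its foot at about (219,361) and its sleeve at about (187,328). The grey-footed one with the black sleeve fits the description. The short antenna is at scene (166,398), top (212,231). I'll confirm with an enlarged crop and fit the axis.

Run:
```python
from h import *
s=viewer.snapshot("scene"); save(s,"crop1.png",(170,270,200,360),4)
t=viewer.snapshot("top")
for n,q in(("scene",s),("top",t)):
    for f in finder.cut_out("tall_sleeve",q):
        rc=np.argwhere(f["region"]); w=world(q,rc); c=np.array([q["pixels"][r,k] for r,k in rc]).astype(int)
        m=(w[:,2]>.012); w,c=w[m],c[m]
        if len(w)<20: continue
        ctr=w[:,:2].mean(0); a=np.linalg.svd(w[:,:2]-ctr,full_matrices=False)[2][0]
        d=(w[:,:2]-ctr)@a
        dark=c.sum(1)<150
        print(n,np.round(f["location"]),round(f["conf"],2),len(w),"ctr",ctr.round(3),"a",a.round(3),"ends",(ctr+a*d.min()).round(3),(ctr+a*d.max()).round(3),"dark",w[dark].mean(0).round(3),"zmax",w[:,2].max().round(3),"n",dark.sum(),"high",w[w[:,2]>.042].mean(0).round(3))
```

```text
scene [214. 164.] 0.96 709 ctr [ 0.281 -0.398] a [ 1.    -0.018] ends [ 0.145 -0.396] [ 0.328 -0.399] dark [ 0.172 -0.397  0.033] zmax 0.053 n 37 high [ 0.314 -0.4    0.049]
scene [222. 272.] 0.61 807 ctr [ 0.478 -0.171] a [0.646 0.763] ends [ 0.436 -0.22 ] [ 0.552 -0.083] dark [ 0.536 -0.108  0.03 ] zmax 0.053 n 52 high [ 0.444 -0.203  0.049]
top [213. 352.] 0.93 461 ctr [ 0.477 -0.16 ] a [-0.673 -0.74 ] ends [ 0.549 -0.081] [ 0.43  -0.212] dark [ 0.523 -0.111  0.033] zmax 0.056 n 140 high [ 0.441 -0.201  0.049]
```

View pics/crop1.png

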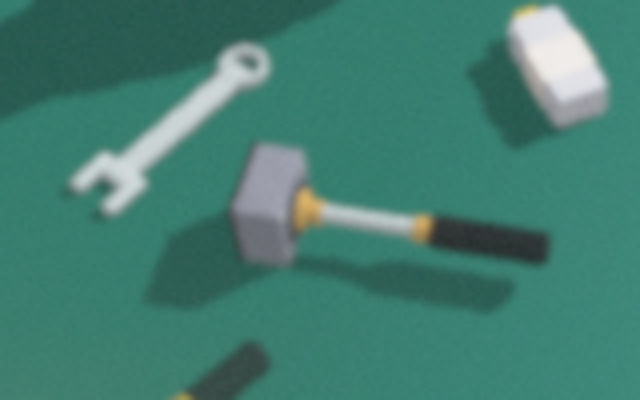

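The crop confirms it: grey foot, thin steel rod, thick black sleeve. Next I'll check IK for the swing and refine the pose with the wrist camera.

```bash
cat >> h.py <<'E'
Z=np.array([0,0,1.])
def R(phi,a,sg):
    """tool z in the vertical plane of a: phi=0 straight down, pi/2 along +a"""
    z=-np.cos(phi)*Z+np.sin(phi)*a; y=sg*np.cross(Z,a)
    return np.c_[np.cross(y,z),y,z]
def swing(th,P,a,phi0,sg,back,lift=0.0,dist=.145):
    """TCP pose when antenna is raised by th about pivot P (on the bench); back: grasp point kept this far behind the axis"""
    n=-np.sin(th)*a+np.cos(th)*Z; u=np.cos(th)*a+np.sin(th)*Z
    c=P+dist*u+.025*n; r=R(phi0+th,a,sg)
    return c+r[:,2]*(.019-back)+lift*Z, r
E
python3 - <<'E'
from h import *
b=np.arctan2(.74,.673); a=np.array([np.cos(b),np.sin(b),0]); P=np.array([.4325,-.213,0])
for sg in(1,-1):
  for ph in(0,-15,-30,-40):
    o=[]
    for th in range(0,91,15):
        p,r=swing(np.radians(th),P,a,np.radians(ph),sg,.004); q=planner.solve_ik(p,r); o.append(None if q is None else np.round(q,2).tolist())
    print(sg,ph,[x is not None for x in o], o[0],o[3],o[-1])
r=R(0,a,1); 
for sg in(1,-1):
    try: arm.goto(np.array([.46,-.19,.33])-.03*a,R(0,a,sg)); break
    except arm.IKError: print("no",sg)
w=viewer.snapshot("wrist"); save(w,"wrist0.png")
for f in finder.cut_out("tall_sleeve",w):
    rc=np.argwhere(f["region"]);print(f["conf"],f["location"],rc.min(0),rc.max(0))
np.savez("w0.npz",**{k:np.array(w[k]) for k in("pixels","range_z","mtx","distortion","pose")})
print(state()["time_s"],sg)
E
```

```text
1 0 [True, False, True, True, True, True, True] [-0.42, 0.63, 1.61, -0.0, 0.91, -2.82] [-0.89, 0.5, 1.8, 0.86, 1.17, 2.5] [-1.27, 0.81, 1.83, 1.1, 1.82, 2.02]
1 -15 [True, True, False, True, True, True, True] [-0.31, 0.68, 1.51, -0.27, 1.08, -2.57] [-0.78, 0.44, 1.74, 0.6, 1.07, 2.77] [-1.25, 0.67, 1.82, 1.01, 1.65, 2.13]
1 -30 [True, True, True, False, True, True, True] [-0.22, 0.76, 1.41, -0.47, 1.28, -2.41] None [-1.2, 0.56, 1.8, 0.89, 1.49, 2.26]
1 -40 [True, True, True, False, False, True, True] [-0.17, 0.82, 1.35, -0.58, 1.42, -2.35] None [-1.16, 0.49, 1.78, 0.79, 1.4, 2.36]
-1 0 [True, True, True, True, True, True, True] [-0.42, 0.63, 1.61, -0.0, 0.91, 0.32] [-0.89, 0.5, 1.8, 0.86, 1.17, -0.64] [-1.27, 0.81, 1.83, 1.1, 1.82, -1.12]
-1 -15 [True, True, True, True, True, True, True] [-0.31, 0.68, 1.51, -0.27, 1.08, 0.57] [-0.78, 0.44, 1.74, 0.6, 1.07, -0.37] [-1.25, 0.67, 1.82, 1.01, 1.65, -1.01]
-1 -30 [True, True, True, True, True, True, True] [-0.22, 0.76, 1.41, -0.47, 1.28, 0.73] [-0.66, 0.43, 1.67, 0.3, 1.05, -0.07] [-1.2, 0.56, 1.8, 0.89, 1.49, -0.88]
-1 -40 [True, True, True, True, True, True, True] [-0.17, 0.82, 1.35, -0.58, 1.42, 0.79] [-0.57, 0.44, 1.62, 0.1, 1.07, 0.12] [-1.16, 0.49, 1.78, 0.79, 1.4, -0.78]
no 1
0.82 [303.3, 324.7] [270 256] [351 351]
0.73 [176.0, 459.5] [121 378] [215 502]
0.71 [113.4, 312.2] [  8 291] [159 330]
2.3417 -1
```

View pics/wrist0.png

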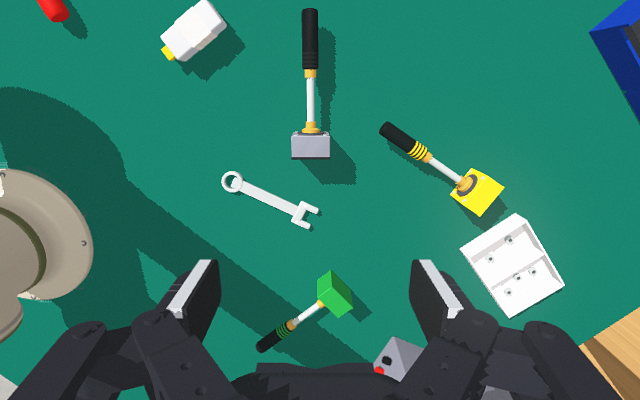

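Wrist view: the grey-footed target has its foot at about (145,311) and its sleeve at about rows 8–70, col 310. Yellow is at (176,460) and green at (303,325). The orientation that works is sg=-1.

Run:
```python
from h import *
w=dict(np.load("w0.npz"))
rc=np.argwhere(np.ones((400,640),bool)); p=world(w,rc); px=w["pixels"][rc[:,0],rc[:,1]].astype(int)
box=(rc[:,0]<165)&(rc[:,1]>280)&(rc[:,1]<345)
h=box&(p[:,2]>.043); sl=box&(p[:,2]>.03)&(p[:,2]<.04)&(px.sum(1)<160)&(rc[:,0]<75)
f=p[h]; s=p[sl]
print(len(f),len(s)); fc=(f.min(0)+f.max(0))/2
rect=cv2.minAreaRect(f[:,:2].astype(np.float32)*1000); print("foot rect",rect)
F15=np.array(rect[0])/1000; sc=cv2.minAreaRect(s[:,:2].astype(np.float32)*1000); print("sleeve rect",sc)
for c in(F15,np.array(sc[0])/1000): print(c)
d=np.array(sc[0])/1000-F15; print("dist",np.linalg.norm(d),"ang",np.degrees(np.arctan2(d[1],d[0])), "ztop",np.median(f[:,2]),s[:,2].max())
```

```text
967 847
foot rect ((443.7359924316406, -200.27273559570312), (31.672475814819336, 49.3409309387207), 47.887821197509766)
sleeve rect ((531.043212890625, -104.04571533203125), (67.64508819580078, 18.629371643066406), 47.74374771118164)
[ 0.44373599 -0.20027274]
[ 0.53104321 -0.10404572]
dist 0.12993148260948464 ang 47.782396754863264 ztop 0.050343891259420626 0.03723624790669855
```

```bash
cat >> h.py <<'E'
b=np.radians(47.8); a=np.array([np.cos(b),np.sin(b),0]); P=np.r_[.4437,-.2003,0]-.015*a
PH=np.radians(-20); SG=-1; BK=.004
E
python3 - <<'E'
from h import *
p,r=swing(0,P,a,PH,SG,BK); print(p,[planner.solve_ik(*swing(np.radians(t),P,a,PH,SG,BK)) is not None for t in range(0,91,10)])
command_gripper(.055)
arm.goto(p-r[:,2]*.10,r)
arm.move_l(p,.08); print(state()["tcp_pos"],state()["force"])
command_gripper(0,25); s=state(); print(s["gripper_width"],s["force"],s["time_s"])
save(viewer.snapshot("wrist"),"g.png")
f0=s["force"]
for t in range(6,31,6):
    q,r=swing(np.radians(t),P,a,PH,SG,BK,.001); arm.move_l(q,.08,r); s=state(); print(t,np.round(s["force"],1),round(s["gripper_width"],4),round(s["time_s"],1))
save(viewer.snapshot("scene"),"s30.png",(120,300,180,420),3)
E
```

```text
[ 0.52757755 -0.10779595  0.01090461] [True, True, True, True, True, True, True, True, True, True]
[ 0.52790506 -0.10775785  0.01131645] [ 0.46431716 -0.21038209  0.41112428]
0.018768753697387307 [ 1.19011532  1.25601028 -0.46787862] 5.6667
6 [-0.8  0.7 -1.4] 0.019 6.1
12 [-0.2 -0.1 -1.1] 0.0188 6.4
18 [-0.6 -0.4 -0.9] 0.0191 6.7
24 [ 1.1  0.3 -0.6] 0.019 7.1
30 [0.8 1.6 1.1] 0.0192 7.4
```

View pics/s30.png

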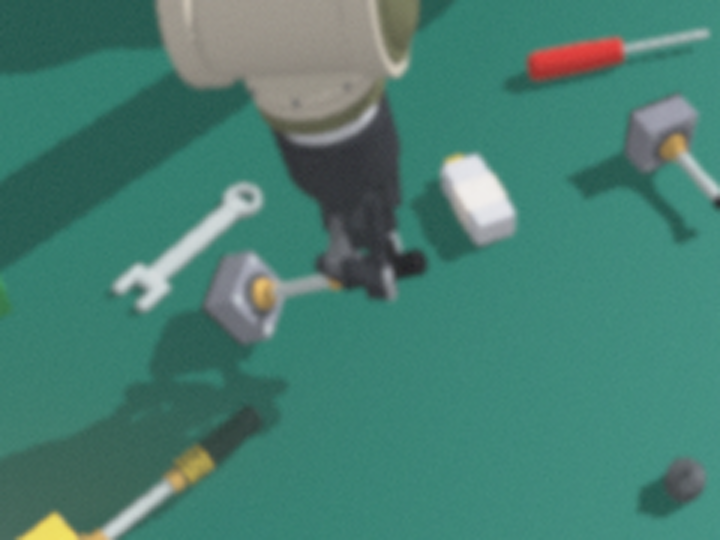

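The crop shows the antenna gripped and tilted about 30°, with the foot still on the bench (crop ~(295,245)) and low forces. I'll continue the swing.

Run:
```python
from h import *
for t in list(range(36,85,6))+[88]:
    q,r=swing(np.radians(t),P,a,PH,SG,BK,.001); arm.move_l(q,.08,r); s=state(); print(t,np.round(s["force"],1),round(s["gripper_width"],4),round(s["time_s"],1))
    if np.abs(s["force"]).max()>25: break
save(viewer.snapshot("scene"),"s88.png",(80,260,180,420),3)
```

```text
36 [1.2 1.2 1.7] 0.0193 7.8
42 [1.9 3.1 3.4] 0.0189 8.1
48 [1.6 3.1 5.3] 0.0186 8.4
54 [1.8 3.  7.4] 0.0193 8.8
60 [1.5 3.1 8.4] 0.0191 9.1
66 [1.4 3.5 8.5] 0.019 9.4
72 [-0.4  1.6  9.7] 0.0189 9.8
78 [0.9 1.9 9.7] 0.0194 10.1
84 [-0.8  1.5  8.8] 0.0191 10.4
88 [-1.9 -0.2  9.4] 0.0191 10.7
```

View pics/s88.png

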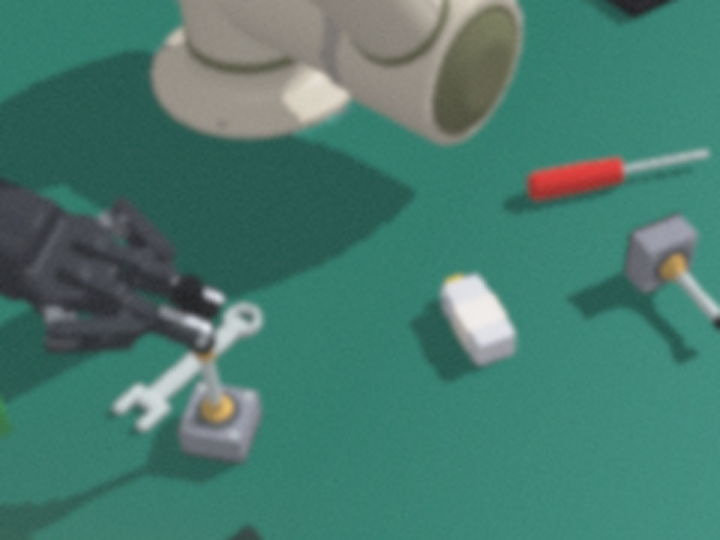

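Upright at about 88°, with the foot flat at crop ~(425,220). Now I'll release and back off along the tool axis.

Run:
```python
from h import *
command_gripper(.06); arm.hold(.3)
s=state(); p=np.array(s["tcp_pos"]); r=np.array(s["orientation"])
arm.move_l(p-r[:,2]*.13,.08); arm.hold(.5); print(state()["time_s"],state()["force"])
q=viewer.snapshot("scene"); save(q,"end.png",(100,260,180,420),3)
w=viewer.snapshot("top")
for n,v in(("scene",q),("top",w)):
  rc=np.argwhere(np.ones((400,640),bool)); x=world(v,rc)
  d=np.linalg.norm(x[:,:2]-(P-.025*a)[:2],axis=1)
  for lo,hi in((.02,.04),(.10,.14),(.14,.19)):
    m=(d<.06)&(x[:,2]>lo)&(x[:,2]<hi); print(n,lo,m.sum(),x[m].mean(0).round(3) if m.any() else "",x[m][:,2].max().round(3) if m.any() else "")
  print([(np.round(f["location"]),world(v,f["location"]).round(3)) for f in finder.find_in("short_mid",v)][:3])
print("expected foot",P-.025*a)
```

```text
13.8167 [-1.19679068 -0.38797951  0.82836505]
scene 0.02 380 [ 0.421 -0.231  0.03 ] 0.039
scene 0.1 99 [ 0.422 -0.231  0.123] 0.14
scene 0.14 172 [ 0.42  -0.231  0.166] 0.183
[(array([166., 401.]), array([[0.469, 0.166, 0.037]]))]
top 0.02 225 [ 0.414 -0.224  0.03 ] 0.039
top 0.1 12 [ 0.413 -0.221  0.127] 0.138
top 0.14 59 [ 0.414 -0.227  0.173] 0.183
[(array([210., 230.]), array([[0.462, 0.175, 0.046]]))]
expected foot [ 0.41683118 -0.22993218  0.        ]
```

View pics/end.png

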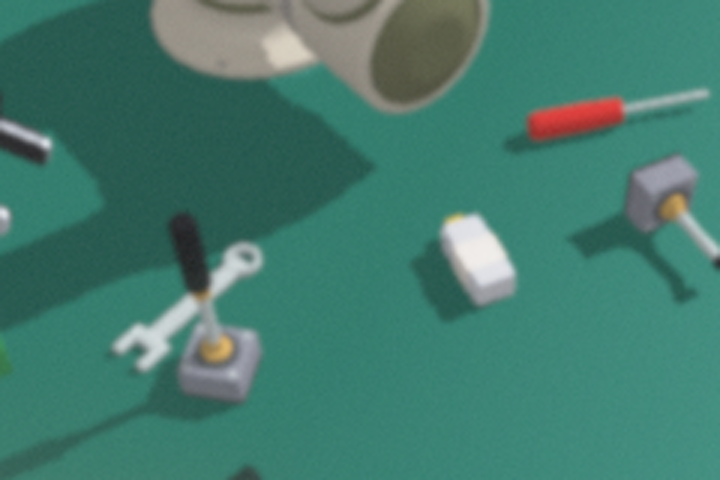

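The antenna stands free: foot, rod and sleeve line up in x and y within a few mm, and its top is at 0.18 m. The gripper is clear and the short antenna hasn't moved.

```bash
python3 -c "
from h import *
arm.finish_job()"
```

```text
the job is handed in; nothing more can be done
```

I stood the taller antenna (grey foot, black sleeve) upright by gripping its sleeve at 25 N and swinging it about the lower edge of its foot. I then let go, backed the gripper 130 mm clear and handed the job in. The robot clock read about 14 s of the 37 s limit at the last check.

- **Upright:** The last pictures show it standing free. Foot and sleeve line up within about 3 mm in x and y, a tilt of under 2°, and the top is at about 0.18 m.
- **Position:** The foot is about 35 to 40 mm from where it started, against a limit of 90 mm.
- **Shorter antenna:** It was not touched, and its detected position agrees with the first pictures to about 10 mm, which is within the finder's scatter.
- **Forces:** The wrist force readings during the swing stayed at about 10 N or less per axis. The z reading grew to about 9 N late in the swing, probably a slight downward press on the foot, and fell back to under 1 N after release.
- **Disagreement:** The scene and top views differ by about 7 mm on the antenna's x and y position, which does not matter for the limits here. No check failed.

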